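Change a measuring rail over from calibration to a batch of samples

ROBOT

A 7-joint arm with a two-finger parallel gripper is mounted at the origin on the work surface. World frame = base frame: x ahead of the robot, y to its left, z up, the work surface at z = 0. Lengths are in m, angles in rad, forces in N, time in s.
With the tool pointing down it reaches from about 0.35 to 0.9 m from the base axis. Payload 7.2 kg.
Tool frame: the origin (TCP) lies at the very end of the fingers, on their centre line; the grasp point (between the pads) lies 19 mm behind it (grip_point_offset is the distance from the TCP to the grasp point, in m); y points along the fingers, x is the direction in which the jaws open and shut, and the axes are right-handed (so a half turn about y gives the same grasp; the last joint's range is limited). The gripper opens to 85 mm and grips with 20 to 120 N. Pads are 22 mm wide; open, the fingers measure 114 mm over their backs; the gripper's body (76 mm by 85 mm) begins 54 mm behind the grasp point. The pads swing forward as they close: fully open they stand 13 mm farther back than shut.
Start: joints at [1.224, 0.411, -0.013, 1.596, 0.006, 1.134, -0.082], TCP at [0.172, -0.601, 0.231] pointing down, gripper open.
Joint ranges: [-2.95, 2.95], [-0.29, 1.99], [-1.47, 1.44], [0.14, 2.54], [-1.03, 4.17], [0.13, 1.85], [-2.86, 2.86]. Speed limits (rad/s): [2.39, 2.39, 3.01, 3.01, 3.14, 3.14, 3.14].

INTERFACE

Orientations are given as [roll, pitch, yaw] about the fixed x, y, z axes, in that order (R = Rz(yaw) Ry(pitch) Rx(roll)).
In Python, from bench import * gives the robot as it stands.
- The arm moves only by the shell command python3 -m creep 'ROWS' [FORCE]. ROWS is a JSON object of lists of equal length, an entry for each row: "delta_pos": the shift along the tool's x, y, z in mm, a list of three; "turn": the turn, a rotation vector about the tool's x, y, z in degrees, a list of three; "fingers": the opening, from 0 (shut) to 1 (fully open). A call has 1 to 20 rows; each row is the pose to reach, as a shift and turn from the pose commanded when the call began, along the tool's axes at that moment; what a row does not reach only later rows make up. A row lasts 1/8 s, in which the tool goes at most 62.5 mm and 10.7 degrees, less where a joint would pass 70% of its speed; a pose out of reach is approached as far as the arm can. A call with a gripper value outside its range is refused whole. The fingers move at their own pace and stop on an object; FORCE is the grip in N (left out, the last holds). Time passes only in rows, so rows that repeat a pose let the fingers close. It gives the time, the measured TCP pose, the force and the opening at its end, in the units of the state.
- state(): the state, without advancing time (a new reading comes with each control period).
- capture(name): name is "scene" or "top" or "wrist"; returns a dict with "frame" (384x512x3 uint8, red, green, blue), "mtx" (3x3 intrinsics, pixels), "k1" (the pictures are not rectified: a ray, as slopes to the right and down, at radius r is drawn at 1 + k1 r^2 times it, then the intrinsics apply), "R" (3x3) and "t" (3): a world point X has camera coordinates R X + t; the wrist camera has in their place "hand_eye" (4x4, takes a point from camera to tool coordinates, whose origin is the TCP and whose axes are the tool frame's). Camera axes: x right, y down, z forward; pixel columns grow to the right and rows downward; lengths in m; the calibration is good to about 2 mm. A picture is of the moment at which its call begins: read the wrist's pose just before it. There is no depth.
- hand_in(): hands the job in, once; it reports no verdict.
The state is a dict: "time_s": time; "q": joint angles; "joint_vel": joint speeds; "joint_efforts": joint torques, N m; "tcp_pos": TCP position; "eef_rot": TCP orientation; "contact_force": force on the tool from outside, world axes, zero at the start; "torque": the same for the moment, N m; "finger_gap": opening from 0.0 (shut) to 1.0 (fully open).
Only numpy, scipy, OpenCV 4.12 (cv2) and the standard library are available. Lean on these libraries where they do the work, as an engineer would, in place of code of your own. Each camera call takes 0.05 s, during which the arm holds its last target. There are 200 camera calls.

TASK

Change this inspection rail over from calibration to the sample run: turn the clamp knob until it clicks released, slide the calibration standard out through the rail's open end and stand it upright in its tray. Then slide every black sample carrier on the bench into the rail through the open end, in any order, fully home so that they stand in one row against the end stop without gaps. Only when all are home turn the knob back until it clicks clamped, and leave the other things on the bench where they are.

Things in the scene. Friction and masses are not known exactly. Their poses are not given: they have to be found in the camera images.
- fixture: Rail fixture, fixed: aluminium plate 175 x 325 x 15 mm with a steel T-slot rail along x=0 and a clamp knob at x=+90, y=-10. Origin on the bench; y along the rail to its open end, x across it towards the knob, z up. Slot floor z=15. Fixed side's inner face x=-22; jaw's x=+22 clamped, +24.5 released (2.5 mm of play for a 44 mm foot). The rail takes four 60 mm carriers.
- rail_stop (a point): Inner face of the rail's dark end stop, on the slot floor, x=0, y=-125 mm in the fixture's frame (same axes). The stop is 64 wide, 14 thick and stands 26 mm above the slot floor.
- rail_mouth (a point): Middle of the rail's open end, on the slot floor, x=0, y=+115 mm in the fixture's frame (same axes). Between stop and mouth, lips overhang the slot from both sides (8 to 13 mm above its floor, 28 mm apart), so a foot goes in or out only here. Beyond, to y=+175, the plate is open above; guides 8 mm high flare from 46 mm apart at the mouth to about 70 mm at y=+160.
- knob (a joint): Clamp knob, upright axis, rad: 0 = clamped (bar along the rail; it starts so), +1.3 = released (bar turned anticlockwise seen from above). A spring detent holds it at both ends: it resists with up to about 0.2 N m until past the middle (0.65), then clicks over to the other end by itself. It moves the jaw 2.5 mm.
- knob_grip (a point): Point on the knob's axis inside its black upright bar, 52 mm above the bench. The bar is 14 mm thick (along this point's x), 66 mm long (along its y), from z=35 to z=65 above the bench, on a round boss 38 mm across whose top is at z=35.
- standard: Calibration standard: bright aluminium carrier, 80 mm long, framed glass scale on top. Same section as the sample carriers: foot 44 wide, 6 high; neck 24 wide to z=15; body 40 wide, z=15 to 47; frame 36 wide to z=53. Origin: centre of underside, y along its length. 0.4 kg. Starts clamped somewhere in the rail.
- tray: The standard's own shallow tray, fixed: wooden rim 16 mm high, grey felt floor 100 (x) by 140 (y) mm at z=5. Origin: centre of the underside, z up.
- carrier_shaft: Black sample carrier, lying steel shaft on top (to z=71). Stands on a T foot: foot plate 44 wide, 60 long, 6 high; neck 24 wide up to z=15; body 40 wide, 60 long, z=15 to 47. Origin: centre of underside; y along its length and the rail, x across, z up. Either end may go in first. 0.3 kg. May be absent.
- carrier_gear: Black sample carrier, small steel gear on top (to z=67). Stands on a T foot: foot plate 44 wide, 60 long, 6 high; neck 24 wide up to z=15; body 40 wide, 60 long, z=15 to 47. Origin: centre of underside; y along its length and the rail, x across, z up. Either end may go in first. 0.3 kg. May be absent.
- carrier_block: Black sample carrier, aluminium bearing block on top (to z=65). Stands on a T foot: foot plate 44 wide, 60 long, 6 high; neck 24 wide up to z=15; body 40 wide, 60 long, z=15 to 47. Origin: centre of underside; y along its length and the rail, x across, z up. Either end may go in first. 0.3 kg. May be absent.
- carrier_flange: Black sample carrier, brass flange on top (to z=69). Stands on a T foot: foot plate 44 wide, 60 long, 6 high; neck 24 wide up to z=15; body 40 wide, 60 long, z=15 to 47. Origin: centre of underside; y along its length and the rail, x across, z up. Either end may go in first. 0.3 kg. May be absent.
- ring_gauge: Bystander: steel ring gauge, 44 mm across, 16 high. Origin: centre of the underside.
- ring_gauge_big: Bystander: steel ring gauge, 68 mm across, 20 high. Origin: centre of the underside.
- screwdriver: Bystander: screwdriver, 170 mm long, lying. Origin: under its middle.
- gauge_case: Bystander: closed dark wooden gauge-block case 80 x 120 x 35 mm. Origin: centre of the underside.
- lens_cleaner: Bystander: white bottle of lens cleaner, 56 mm across, 140 high. Origin: centre of the underside.
- micrometer: Bystander: micrometer lying flat, about 140 x 45 x 12 mm. Origin: under its spindle line.
- plug_gauge: Bystander: double-ended plug gauge lying flat, 120 mm long, 16 high. Origin: under its middle.
There are look-alikes about, which are no part of the job. What is shaped like the carrier_gear but pink is not meant.

How it is judged:
By the outcome, as a careful person would: the job done as asked, in the order asked, and still so for the second after the job is handed in, with the robot touching nothing.
Of carrier_shaft, carrier_gear, carrier_block, carrier_flange only 2 to 4 are there at a start; the rules pass over those that are not, and their reading is None.
At some moment in a run one of carrier_shaft, carrier_gear, carrier_block, carrier_flange may be knocked a few centimetres aside while the robot is not near it.
Once in a run the grip may slacken for a moment while it holds something.
It also fails if it takes over 210 s, if anything falls off the work surface, if the arm or the gripper's body presses on something with over 40 N, if the wrist force passes 120 N, or if a joint passes its speed limit or range.

## Working session

There is one attempt and no reset: what is moved stays moved. The work goes in short steps, Python scripts to look and compute and a shell command to move; the robot and the scene stay as the last step left them, time stands still between calls to the robot, and variables do not carry over. Pictures are saved under pics/ and viewed, about 12 in all and at most 16, crops included, and the job is handed in when it is done.

```bash
ls; mkdir -p pics; cat > h.py <<'E'
from bench import *
import numpy as np, cv2
from scipy.spatial.transform import Rotation as Ro
def snap(n,name):
    s=state(); c=capture(n); cv2.imwrite(f'pics/{name}.png',c['frame'][:,:,::-1])
    c=dict(c)
    if n=='wrist':
        T=np.eye(4);T[:3,:3]=Ro.from_euler('xyz',s['eef_rot']).as_matrix();T[:3,3]=s['tcp_pos']
        M=np.linalg.inv(T@np.array(c['hand_eye']));c['R']=M[:3,:3];c['t']=M[:3,3]
    np.savez(f'pics/{name}.npz',R=c['R'],t=c['t'],mtx=c['mtx'],k1=c['k1'])
    return c
def pix2w(name,uv,z):
    c=np.load(f'pics/{name}.npz');R,t,K,k=c['R'],c['t'],c['mtx'],float(c['k1'])
    uv=np.atleast_2d(np.array(uv,float))
    d=cv2.undistortPoints(uv[:,None],K,np.array([k,0,0,0,0.]))[:,0]
    C=-R.T@t; r=np.c_[d,np.ones(len(d))]@R
    return C+r*((np.broadcast_to(z,len(d))-C[2])/r[:,2])[:,None]
def w2pix(name,X):
    c=np.load(f'pics/{name}.npz')
    return cv2.projectPoints(np.atleast_2d(np.array(X,float)),cv2.Rodrigues(c['R'])[0],c['t'],c['mtx'],np.array([float(c['k1']),0,0,0,0.]))[0][:,0]
E
python3 - <<'E'
from h import *
s=state();print({k:np.round(v,3) for k,v in s.items()})
print(Ro.from_euler('xyz',s['eef_rot']).as_matrix().round(3))
for n in('scene','top'):
    c=snap(n,n); print(n,-c['R'].T@c['t'])
    im=cv2.resize(c['frame'][:,:,::-1],None,fx=1.5625,fy=1.5625,interpolation=cv2.INTER_CUBIC);cv2.imwrite(f'pics/{n}_b.png',im)
E
```

```text
pics
{'time_s': np.float64(0.0), 'q': array([ 1.224,  0.412, -0.013,  1.597,  0.006,  1.134, -0.082]), 'joint_vel': array([-0.   ,  0.   ,  0.002,  0.   ,  0.   ,  0.001,  0.001]), 'joint_efforts': array([-0.0000e+00, -6.0063e+01,  6.8200e-01, -2.9941e+01,  1.4000e-02,
        1.1000e-02, -0.0000e+00]), 'tcp_pos': array([ 0.172, -0.6  ,  0.23 ]), 'eef_rot': array([-1.571,  0.002, -1.292]), 'contact_force': array([-0.143,  0.454, -0.139]), 'torque': array([0.018, 0.004, 0.011]), 'finger_gap': np.float64(0.998)}
[[ 0.275 -0.001  0.961]
 [-0.961  0.002  0.275]
 [-0.002 -1.    -0.   ]]
scene [ 1.37471989 -0.26447482  1.15918631]
top [ 0.33813947 -0.00221612  1.16479472]
```

View pics/top_b.png

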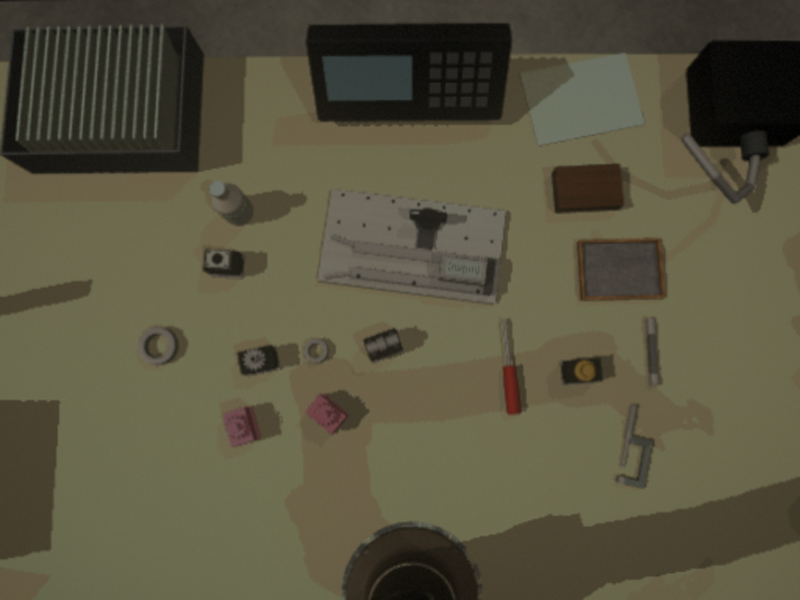

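View pics/scene_b.png

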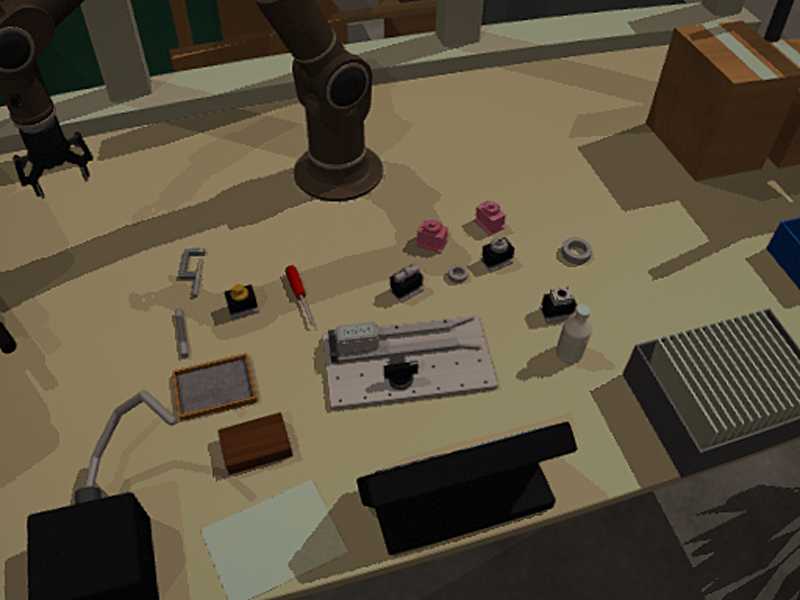

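The top picture shows the rail fixture with its corners at (333,190), (507,210), (497,303) and (318,282). The knob is at (430,215) and the standard at (465,267), near the stop.

The tray is centred at (621,270). All four black carriers are present:
- block at (222,261)
- gear at (258,360)
- shaft at (382,345)
- flange at (582,370)

The two pink gears are decoys. The scene picture agrees with all of this.

```bash
python3 - <<'E'
from h import *
f=1.5625
def P(l,z): return pix2w('top',(np.array(l,float)+.5)/f-.5,z)[:,:2].round(3)
c=P([(333,190),(507,210),(497,303),(318,282)],.015);print('plate',c.tolist())
# fit fixture
L=np.array([[87.5,175],[87.5-0,-150],[-87.5,-150],[-87.5,175]])/1000
print('len',np.linalg.norm(c[0]-c[1]),np.linalg.norm(c[0]-c[3]))
d=c[0]-c[1]+c[3]-c[2];print('yaw',np.degrees(np.arctan2(-d[0],d[1])),'centre',c.mean(0))
print('knob',P([(430,213)],.065),'std',P([(466,267)],.068))
print('tray',P([(579,241),(663,239),(666,298),(581,300)],.016).tolist())
for n,u,z in(('block',(216,260),.065),('gear',(254,359),.067),('shaft',(380,342),.06),('flange',(584,370),.065),('bottle',(219,187),.14),('ring',(316,350),.016)):print(n,P([u],z))
E
```

```text
plate [[0.717, 0.143], [0.676, -0.178], [0.504, -0.155], [0.544, 0.168]]
len 0.3236077872981427 0.1747970251463107
yaw -7.168812082403973 centre [ 0.61025 -0.0055 ]
knob [[ 0.657 -0.035]] std [[ 0.559 -0.096]]
tray [[0.617, -0.307], [0.62, -0.461], [0.511, -0.46], [0.508, -0.306]]
block [[0.575 0.34 ]]
gear [[0.402 0.267]]
shaft [[0.431 0.053]]
flange [[ 0.381 -0.293]]
bottle [[0.682 0.316]]
ring [[0.421 0.169]]
```

```bash
cat >> h.py <<'E'
def go(xyz,yaw):
    s=state();R=Ro.from_euler('xyz',s['eef_rot']).as_matrix();y0=np.degrees(s['eef_rot'][2])
    d=R.T@(np.array(xyz)-s['tcp_pos'])*1000
    tgt=Ro.from_euler('xyz',[-np.pi/2,0,np.radians(yaw)]).as_matrix()
    print('delta',d.round(1).tolist(),'turn',np.degrees(Ro.from_matrix(R.T@tgt).as_rotvec()).round(1).tolist(),'tcp',np.round(s['tcp_pos'],4).tolist(),'yaw',round(y0,1),'F',np.round(s['contact_force'],1),'gap',round(float(s['finger_gap']),3),'t',round(float(s['time_s']),1))
E
python3 -c "
from h import *
print(np.round(capture('wrist')['hand_eye'],3))
go([.60,-.02,.36],-7.2)"
```

```text
[[ 1.    -0.001 -0.     0.   ]
 [ 0.    -0.281  0.96  -0.143]
 [-0.001 -0.96  -0.281  0.072]
 [ 0.     0.     0.     1.   ]]
delta [-440.4, -128.9, 571.4] turn [-0.0, -66.8, -0.1] tcp [0.1719, -0.6005, 0.2307] yaw -74.0 F [ 0.8 -0.3 -0.3] gap 0.999 t 0.1
```

```bash
python3 -m creep '{"delta_pos":[[-440,-130,570],[-440,-130,570],[-440,-130,570],[-440,-130,570],[-440,-130,570],[-440,-130,570],[-440,-130,570],[-440,-130,570],[-440,-130,570],[-440,-130,570],[-440,-130,570],[-440,-130,570],[-440,-130,570],[-440,-130,570]],"turn":[[0,-67,0],[0,-67,0],[0,-67,0],[0,-67,0],[0,-67,0],[0,-67,0],[0,-67,0],[0,-67,0],[0,-67,0],[0,-67,0],[0,-67,0],[0,-67,0],[0,-67,0],[0,-67,0]],"fingers":[1,1,1,1,1,1,1,1,1,1,1,1,1,1]}' 40; python3 - <<'E'
from h import *
go([.60,-.02,.36],-7.2)
c=snap('wrist','w1');cv2.imwrite('pics/w1_b.png',cv2.resize(c['frame'][:,:,::-1],None,fx=1.5625,fy=1.5625,interpolation=cv2.INTER_CUBIC))
E
```

```text
time_s: 1.9
tcp_pos: [0.5985, -0.0217, 0.3607]
eef_rot: [-1.572, 0.001, -0.123]
contact_force: [0.6, -0.6, -0.0]
finger_gap: 1.001
delta [1.3, 0.7, 1.9] turn [0.0, 0.2, -0.1] tcp [0.5985, -0.0217, 0.3607] yaw -7.0 F [ 0.6 -0.6 -0. ] gap 1.001 t 1.9
```

View pics/w1_b.png

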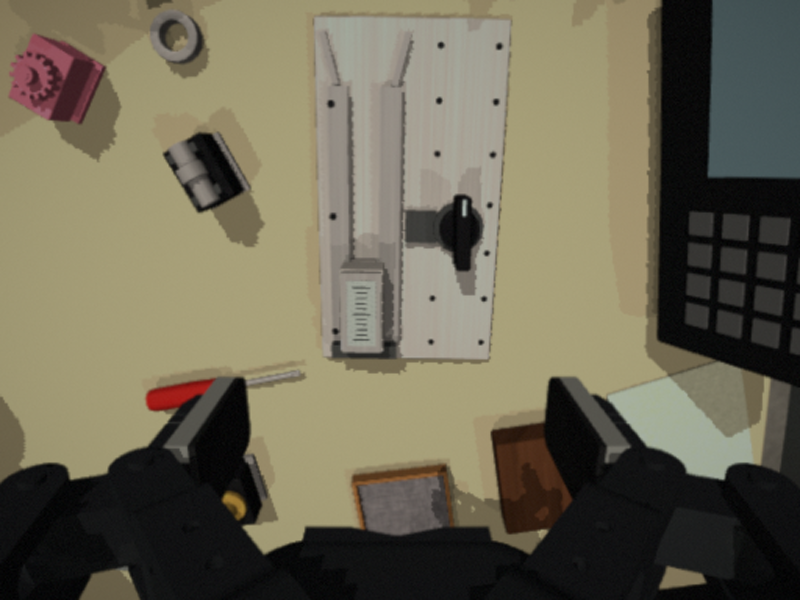

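The wrist view is clear: plate corners at (315,17), (511,16), (490,360) and (324,357). The knob bar runs from (462,197) to (463,269). The standard's frame spans (341,272) to (382,352), next to the stop.

```bash
python3 - <<'E'
from h import *
f=1.5625
def P(l,z): return pix2w('w1',(np.array(l,float)+.5)/f-.5,z)[:,:2]
c=P([(315,17),(511,16),(490,360),(324,357)],.015)
d=c[1]-c[2]+c[0]-c[3];yaw=np.degrees(np.arctan2(-d[0],d[1]));print('yaw',yaw,c.round(4).tolist())
A=lambda y:np.array([[np.cos(np.radians(y)),-np.sin(np.radians(y))],[np.sin(np.radians(y)),np.cos(np.radians(y))]])
B=A(yaw)
k=P([(462,197),(463,269)],.065);print('knob',k.round(4).tolist())
Y=c.mean(0)@B[:,1]-.0125; X=k.mean(0)@B[:,0]-.090
print('origin',(B@[X,Y]).round(4),'plate rel x',((c@B)[:,0]-X).round(4),'knob y',((k@B)[:,1]-Y).round(4))
def F(l,z): return ((P(l,z)@B)-[X,Y]).round(4).tolist()
print('lips mouth',F([(329,86),(347,86),(384,87),(403,87)],.028))
print('stop outer',F([(331,357),(398,358)],.030),'stdtop',F([(341,272),(382,272),(383,352),(340,352)],.068))
E
```

```text
yaw -7.682555789808358 [[0.5498, 0.167], [0.721, 0.1468], [0.6782, -0.1775], [0.5058, -0.1527]]
knob [[0.658, 0.0001], [0.6532, -0.0633]]
origin [ 0.5676 -0.0105] plate rel x [-0.0414  0.1309  0.1319 -0.0423] knob y [ 0.0226 -0.0409]
lips mouth [[-0.0286, 0.1148], [-0.0127, 0.1149], [0.0199, 0.1143], [0.0366, 0.1145]]
stop outer [[-0.0329, -0.1425], [0.0351, -0.1428]] stdtop [[-0.0166, -0.0441], [0.0197, -0.0437], [0.0209, -0.1203], [-0.0192, -0.1208]]
```

```bash
cat >> h.py <<'E'
O=np.array([.5685,-.0107]);FY=-7.5
def B():a=np.radians(FY);return np.array([[np.cos(a),-np.sin(a)],[np.sin(a),np.cos(a)]])
def gof(x,y,z,yaw=0):
    w=O+B()@(np.array([x,y])/1000); go([*w,z/1000],FY+yaw)
def infix(): 
    s=state();print('fix',((np.array(s['tcp_pos'])[:2]-O)@B()*1000).round(1),'z',round(s['tcp_pos'][2]*1000,1),'yawrel',round(np.degrees(s['eef_rot'][2])-FY,1))
E
python3 -c "
from h import *
gof(90,-10,44)"
```

```text
delta [59.2, 316.7, -2.4] turn [0.1, 0.4, -0.1] tcp [0.5984, -0.0224, 0.3608] yaw -7.1 F [ 0.2 -1.1 -0.2] gap 0.998 t 1.9
```

```bash
python3 -m creep '{"delta_pos":[[59,60,-2],[59,120,-2],[59,180,-2],[59,230,-2],[59,280,-2],[59,305,-2],[59,317,-2],[59,317,-2],[59,317,-2],[59,317,-2],[59,317,-2],[59,317,-2],[59,317,-2]],"turn":[[0,0.4,0],[0,0.4,0],[0,0.4,0],[0,0.4,0],[0,0.4,0],[0,0.4,0],[0,0.4,0],[0,0.4,0],[0,0.4,0],[0,0.4,0],[0,0.4,0],[0,0.4,0],[0,0.4,0]],"fingers":[0.5,0.5,0.5,0.5,0.5,0.5,0.5,0.5,0,0,0,0,0]}' 60; python3 -c "
from h import *
infix();gof(90,-10,44)"
```

```text
time_s: 3.58
tcp_pos: [0.6564, -0.03, 0.0461]
eef_rot: [-1.572, 0.001, -0.129]
contact_force: [-6.5, -0.2, 8.3]
finger_gap: 0.144
fix [89.7 -7.6] z 46.1 yawrel 0.1
delta [0.3, 2.1, -2.4] turn [0.0, 0.1, -0.0] tcp [0.6564, -0.03, 0.0461] yaw -7.4 F [-6.5 -0.2  8.3] gap 0.144 t 3.6
```

```bash
python3 -m creep '{"delta_pos":[[0,0,-2],[0,0,-2],[0,0,-2],[0,0,-2],[0,0,-2],[0,0,-2],[0,0,-2],[0,0,-2],[0,0,-2],[0,0,-2],[0,0,-2]],"turn":[[0,-8,0],[0,-17,0],[0,-26,0],[0,-35,0],[0,-44,0],[0,-53,0],[0,-62,0],[0,-70,0],[0,-75,0],[0,-76,0],[0,-76,0]],"fingers":[0,0,0,0,0,0,0,0,0,0,0]}' 60; python3 -c "
from h import *
infix();print(state()['torque'])"; python3 -m creep '{"delta_pos":[[0,0,0],[0,0,0],[0,0,0],[0,-60,0],[0,-100,0],[0,-100,0]],"turn":[[0,0,0],[0,0,0],[0,0,0],[0,0,0],[0,0,0],[0,0,0]],"fingers":[0.5,0.5,0.5,0.5,0.5,0.5]}' 60; python3 -c "
from h import *
infix()
gof(1,-82,140)"
```

```text
time_s: 4.95
tcp_pos: [0.6536, -0.0317, 0.046]
eef_rot: [-1.566, 0.004, 1.198]
contact_force: [-17.8, 0.6, 16.6]
finger_gap: 0.146
fix [87.1 -9.7] z 46.0 yawrel 76.1
[ 0.15305725  3.53537983 -0.03025377]
time_s: 5.7
tcp_pos: [0.6592, -0.0316, 0.1482]
eef_rot: [-1.577, -0.002, 1.197]
contact_force: [-0.1, -0.6, -0.2]
finger_gap: 0.499
fix [92.6 -8.9] z 148.2 yawrel 76.1
delta [-93.1, 7.6, 71.4] turn [0.2, 76.1, 0.3] tcp [0.6592, -0.0316, 0.1482] yaw 68.6 F [-0.1 -0.6 -0.2] gap 0.499 t 5.7
```

```bash
python3 -m creep '{"delta_pos":[[-30,0,20],[-60,0,50],[-93,7,71],[-93,7,71],[-93,7,71],[-93,7,71],[-93,7,71],[-93,7,71],[-93,7,71],[-93,7,71]],"turn":[[0,10,0],[0,20,0],[0,30,0],[0,40,0],[0,50,0],[0,60,0],[0,70,0],[0,76,0],[0,76,0],[0,76,0]],"fingers":[0.75,0.75,0.75,0.75,0.75,0.75,0.75,0.75,0.75,0.75]}' 60; python3 -c "
from h import *
infix()
gof(1,-82,35)
c=snap('wrist','w2')
a=c['frame'][:,:,::-1]
t=capture('top')['frame'][100:210,190:350,::-1]
im=np.zeros((384,912,3),np.uint8);im[:,:512]=a;im[:275,512:]=cv2.resize(t,(400,275))
cv2.imwrite('pics/w2_b.png',cv2.resize(im,(800,337)))"
```

```text
time_s: 6.95
tcp_pos: [0.5566, -0.0928, 0.1368]
eef_rot: [-1.571, 0.001, -0.127]
contact_force: [-0.0, 0.2, 0.3]
finger_gap: 0.748
fix [ -1.1 -83. ] z 136.8 yawrel 0.2
delta [2.1, 101.8, 0.9] turn [0.0, 0.2, -0.0] tcp [0.5566, -0.0928, 0.1368] yaw -7.3 F [-0.   0.2  0.3] gap 0.748 t 7.0
```

View pics/w2_b.png

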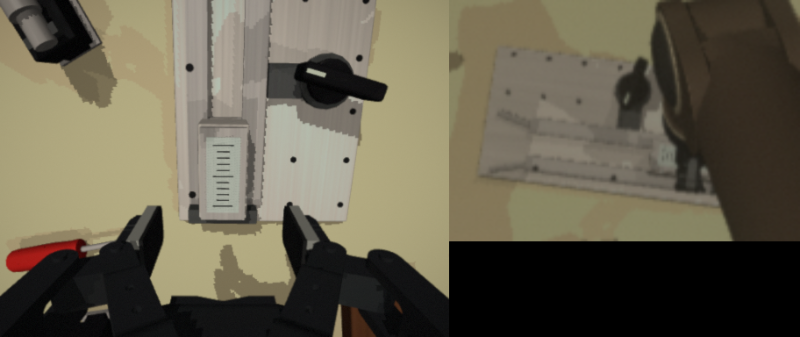

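The wrist view shows the knob bar turned across the rail, so the clamp is released. The standard sits against the stop, between the fingers.

```bash
python3 -m creep '{"delta_pos":[[2,50,1],[2,90,1],[2,102,1],[2,102,1],[2,102,1],[2,102,1],[2,102,1],[2,102,1],[2,102,1]],"turn":[[0,0,0],[0,0,0],[0,0,0],[0,0,0],[0,0,0],[0,0,0],[0,0,0],[0,0,0],[0,0,0]],"fingers":[0.75,0.75,0.75,0.75,0.75,0.3,0.3,0.3,0.3]}' 60; python3 -c "
from h import *
infix()"
```

```text
time_s: 8.18
tcp_pos: [0.5592, -0.0922, 0.0366]
eef_rot: [-1.571, -0.001, -0.13]
contact_force: [-2.9, -0.7, 7.8]
finger_gap: 0.457
fix [  1.4 -82.1] z 36.6 yawrel 0.1
```

```bash
python3 -m creep '{"delta_pos":[[0,0,10],[0,0,30],[0,0,55],[0,0,80],[0,0,105],[0,0,130],[0,0,155],[0,0,180],[0,0,205],[0,0,225],[0,0,245],[0,0,245],[0,0,245]],"turn":[[0,0,0],[0,0,0],[0,0,0],[0,0,0],[0,0,0],[0,0,0],[0,0,0],[0,0,0],[0,0,0],[0,0,0],[0,0,0],[0,0,0],[0,0,0]],"fingers":[0.3,0.3,0.3,0.3,0.3,0.3,0.3,0.3,0.3,0.3,0.3,0.3,0.3]}' 80; python3 -c "
from h import *
infix()
c=snap('wrist','w3');t=capture('top')['frame'][90:210,100:340,::-1]
im=np.zeros((384,1024,3),np.uint8);im[:,:512]=c['frame'][:,:,::-1];im[:256,512:]=cv2.resize(t,(512,256))
cv2.imwrite('pics/w3_b.png',cv2.resize(im,(800,300)))"
```

```text
time_s: 9.8
tcp_pos: [0.5917, 0.1532, 0.0368]
eef_rot: [-1.567, -0.003, -0.128]
contact_force: [0.0, 5.8, 5.2]
finger_gap: 0.455
fix [  1.6 165.5] z 36.8 yawrel 0.1
```

View pics/w3_b.png

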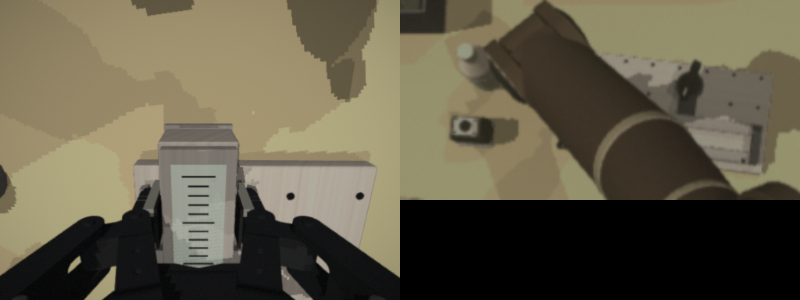

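The standard is clear of the mouth, held squarely with its front overhanging the plate end. Next I lift it and carry it to the tray.

```bash
python3 -m creep '{"delta_pos":[[0,-30,0],[0,-80,0],[0,-130,0],[0,-130,0],[0,-130,0]],"turn":[[0,0,0],[0,0,0],[0,0,0],[0,0,0],[0,0,0]],"fingers":[0.3,0.3,0.3,0.3,0.3]}' 80; python3 -c "
from h import *
go([.564,-.3835,.10],0)"
```

```text
time_s: 10.52
tcp_pos: [0.5898, 0.1496, 0.164]
eef_rot: [-1.572, 0.002, -0.13]
contact_force: [-1.1, -0.7, -4.9]
finger_gap: 0.451
delta [43.8, 64.7, -531.8] turn [0.1, -7.5, -0.1] tcp [0.5898, 0.1496, 0.164] yaw -7.5 F [-1.1 -0.7 -4.9] gap 0.451 t 10.5
```

```bash
python3 -m creep '{"delta_pos":[[4,0,-50],[9,0,-110],[13,0,-170],[18,0,-230],[23,0,-290],[28,0,-350],[33,0,-410],[38,0,-470],[44,30,-520],[44,60,-532],[44,65,-532],[44,65,-532],[44,65,-532],[44,65,-532]],"turn":[[0,0,0],[0,0,0],[0,-1,0],[0,-2,0],[0,-3,0],[0,-4,0],[0,-5,0],[0,-6,0],[0,-7,0],[0,-7.5,0],[0,-7.5,0],[0,-7.5,0],[0,-7.5,0],[0,-7.5,0]],"fingers":[0.3,0.3,0.3,0.3,0.3,0.3,0.3,0.3,0.3,0.3,0.3,0.3,0.3,0.3]}' 80; python3 -c "
from h import *
go([.564,-.3835,.027],0)
c=snap('wrist','w4');t=snap('top','t4')['frame'][:,:,::-1]
im=np.zeros((384,1024,3),np.uint8);im[:,:512]=c['frame'][:,:,::-1];im[:,512:]=t
cv2.imwrite('pics/w4_b.png',cv2.resize(im,(800,300)))"
```

```text
time_s: 12.28
tcp_pos: [0.5665, -0.3817, 0.1018]
eef_rot: [-1.572, -0.002, 0.003]
contact_force: [-0.3, -0.9, -3.5]
finger_gap: 0.447
delta [-2.7, 74.8, -1.7] turn [0.1, 0.2, 0.1] tcp [0.5665, -0.3817, 0.1018] yaw 0.2 F [-0.3 -0.9 -3.5] gap 0.447 t 12.3
```

View pics/w4_b.png

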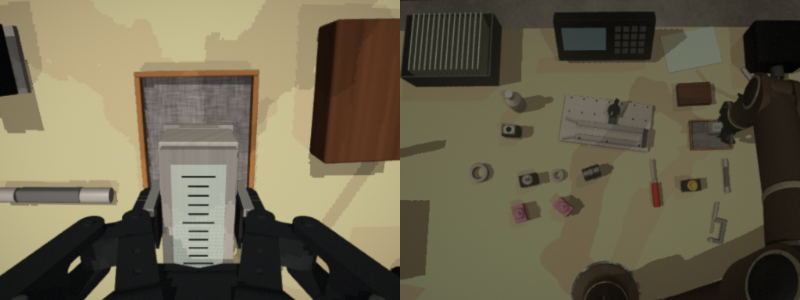

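The standard hangs over the tray, centred sideways and held upright.

```bash
python3 -m creep '{"delta_pos":[[-3,30,-2],[-3,55,-2],[-3,68,-2],[-3,72,-2],[-3,74,-2],[-3,75,-2],[-3,75,-2],[-3,75,-2],[-3,75,-2],[-3,75,-2],[-3,40,-2],[-3,0,-2],[-3,-80,-2],[-3,-80,-2]],"turn":[[0,0,0],[0,0,0],[0,0,0],[0,0,0],[0,0,0],[0,0,0],[0,0,0],[0,0,0],[0,0,0],[0,0,0],[0,0,0],[0,0,0],[0,0,0],[0,0,0]],"fingers":[0.3,0.3,0.3,0.3,0.3,0.3,0.3,0.65,0.65,0.65,0.65,0.65,0.65,0.65]}' 80; python3 -c "
from h import *
go([.381,-.34,.20],0)
"
```

```text
time_s: 14.12
tcp_pos: [0.5646, -0.3851, 0.1852]
eef_rot: [-1.574, -0.006, 0.001]
contact_force: [0.3, -1.6, -0.1]
finger_gap: 0.652
delta [-183.4, -16.1, 45.3] turn [0.2, 0.1, 0.3] tcp [0.5646, -0.3851, 0.1852] yaw 0.1 F [ 0.3 -1.6 -0.1] gap 0.652 t 14.1
```

```bash
python3 -m creep '{"delta_pos":[[-40,-16,25],[-90,-16,50],[-140,-16,90],[-183,-16,92],[-183,-16,92],[-183,-16,92],[-183,-16,92]],"turn":[[0,0,0],[0,0,0],[0,0,0],[0,0,0],[0,0,0],[0,0,0],[0,0,0]],"fingers":[0.85,0.85,0.85,0.85,0.85,0.85,0.85]}' 80; python3 -c "
from h import *
go([.381,-.293,.02],0)
c=snap('wrist','w5');t=snap('top','t5')['frame'][:,:,::-1]
im=np.zeros((384,1024,3),np.uint8);im[:,:512]=c['frame'][:,:,::-1];im[:,512:]=t
cv2.imwrite('pics/w5_b.png',cv2.resize(im,(800,300)))"
```

```text
time_s: 15.0
tcp_pos: [0.3805, -0.2926, 0.1962]
eef_rot: [-1.57, -0.001, 0.002]
contact_force: [0.4, 0.2, -0.0]
finger_gap: 0.85
delta [0.4, 176.2, -0.5] turn [-0.0, 0.1, 0.0] tcp [0.3805, -0.2926, 0.1962] yaw 0.1 F [ 0.4  0.2 -0. ] gap 0.85 t 15.0
```

View pics/w5_b.png

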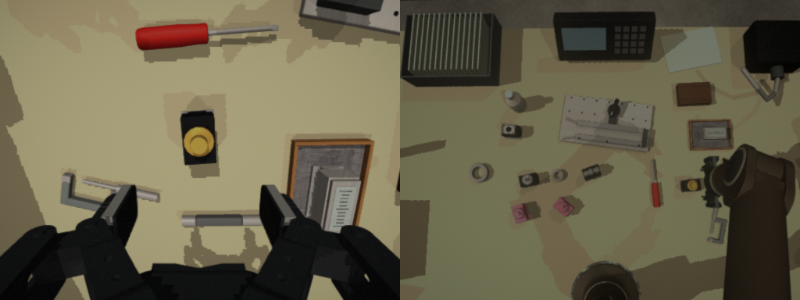

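The standard stands upright in the tray. The flange carrier is near (199,140), with the lower corners of its top face at about (184,165) and (216,163).

```bash
cat >> h.py <<'E'
def car(name,pts,z=.047,s=.78125):
    # pts: the two lower corners of the body's top face (left,right) in the composite view
    p=pix2w(name,(np.array(pts,float)+.5)/s-.5,z)[:,:2]
    d=p[1]-p[0];yaw=np.degrees(np.arctan2(d[1],d[0]));n=np.array([-d[1],d[0]])/np.linalg.norm(d)
    print(name,'width',np.linalg.norm(d).round(4),'yaw',yaw.round(1),'centre',(p.mean(0)+.03*n).round(4))
E
python3 -c "
from h import *
car('w5',[(184,165),(216,163)])
print(pix2w('w5',np.array([[199,141],[198,133]])/.78125,.069))"

```

```text
w5 width 0.0394 yaw 3.9 centre [ 0.3815 -0.2993]
[[ 0.38200735 -0.29394784  0.069     ]
 [ 0.38089171 -0.28487483  0.069     ]]
```

```bash
python3 -m creep '{"delta_pos":[[2,60,-2],[2,120,-2],[2,160,-2],[2,176,-2],[2,176,-2],[2,176,-2],[2,176,-2],[2,176,-2],[2,176,-2],[2,140,-2],[2,80,-2],[2,0,-2],[2,0,-2]],"turn":[[0,-3,0],[0,-3,0],[0,-3,0],[0,-3,0],[0,-3,0],[0,-3,0],[0,-3,0],[0,-3,0],[0,-3,0],[0,-3,0],[0,-3,0],[0,-3,0],[0,-3,0]],"fingers":[0.85,0.85,0.85,0.85,0.85,0.3,0.3,0.3,0.3,0.3,0.3,0.3,0.3]}' 80; python3 -c "
from h import *
gof(1,148,150)
"
```

```text
time_s: 16.73
tcp_pos: [0.3829, -0.2955, 0.2011]
eef_rot: [-1.576, -0.005, 0.054]
contact_force: [-0.9, -0.4, -4.5]
finger_gap: 0.451
delta [228.4, 49.8, 420.1] turn [0.3, 10.6, 0.3] tcp [0.3829, -0.2955, 0.2011] yaw 3.1 F [-0.9 -0.4 -4.5] gap 0.451 t 16.7
```

```bash
python3 -m creep '{"delta_pos":[[20,0,45],[50,0,100],[80,0,160],[110,0,215],[140,0,270],[170,0,325],[200,10,380],[220,30,420],[228,50,432],[228,70,432],[228,70,432],[228,70,432],[228,70,432]],"turn":[[0,1,0],[0,2,0],[0,4,0],[0,6,0],[0,8,0],[0,10,0],[0,10.6,0],[0,10.6,0],[0,10.6,0],[0,10.6,0],[0,10.6,0],[0,10.6,0],[0,10.6,0]],"fingers":[0.3,0.3,0.3,0.3,0.3,0.3,0.3,0.3,0.3,0.3,0.3,0.3,0.3]}' 80; python3 -c "
from h import *
infix();gof(1,160,50)
c=snap('wrist','w6');t=snap('top','t6')['frame'][:,:,::-1]
im=np.zeros((384,1024,3),np.uint8);im[:,:512]=c['frame'][:,:,::-1];im[:,512:]=t
cv2.imwrite('pics/w6_b.png',cv2.resize(im,(800,300)))"
```

```text
time_s: 18.35
tcp_pos: [0.5865, 0.148, 0.1274]
eef_rot: [-1.571, -0.002, -0.133]
contact_force: [0.2, 0.7, -3.9]
finger_gap: 0.449
fix [ -2.9 159.7] z 127.4 yawrel -0.1
delta [3.7, 77.4, 0.3] turn [-0.0, -0.1, 0.1] tcp [0.5865, 0.148, 0.1274] yaw -7.6 F [ 0.2  0.7 -3.9] gap 0.449 t 18.4
```

View pics/w6_b.png

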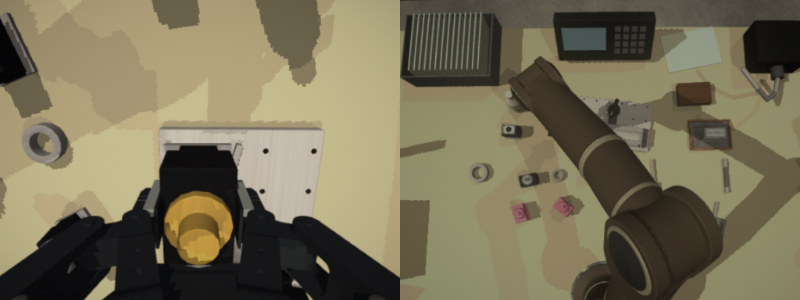

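The flange is gripped squarely above the lead-in.

```bash
python3 -m creep '{"delta_pos":[[4,40,0],[4,70,0],[4,82,0],[4,87,0],[4,90,0],[4,92,0],[4,92,0],[4,92,0]],"turn":[[0,0,0],[0,0,0],[0,0,0],[0,0,0],[0,0,0],[0,0,0],[0,0,0],[0,0,0]],"fingers":[0.3,0.3,0.3,0.3,0.3,0.3,0.3,0.3]}' 80; python3 -c "
from h import *
infix();gof(1,-95,36)"
```

```text
time_s: 19.45
tcp_pos: [0.5906, 0.1489, 0.0371]
eef_rot: [-1.571, -0.002, -0.131]
contact_force: [-5.1, -1.9, 12.0]
finger_gap: 0.446
fix [  1.1 161.1] z 37.1 yawrel -0.0
delta [0.1, 1.1, -256.1] turn [-0.0, -0.0, 0.1] tcp [0.5906, 0.1489, 0.0371] yaw -7.5 F [-5.1 -1.9 12. ] gap 0.446 t 19.4
```

```bash
python3 -m creep '{"delta_pos":[[0,-1,-10],[0,-1,-25],[0,-1,-40],[0,-1,-55],[0,-1,-75],[0,-1,-100],[0,-1,-125],[0,-1,-150],[0,-1,-175],[0,-1,-200],[0,-1,-225],[0,-1,-240],[0,-1,-248],[0,-1,-252],[0,-1,-256],[0,-1,-260],[0,-1,-260]],"turn":[[0,0,0],[0,0,0],[0,0,0],[0,0,0],[0,0,0],[0,0,0],[0,0,0],[0,0,0],[0,0,0],[0,0,0],[0,0,0],[0,0,0],[0,0,0],[0,0,0],[0,0,0],[0,0,0],[0,0,0]],"fingers":[0.3,0.3,0.3,0.3,0.3,0.3,0.3,0.3,0.3,0.3,0.3,0.3,0.3,0.3,0.3,0.3,0.3]}' 80; python3 -c "
from h import *
infix();gof(1,-95,36)"
```

```text
time_s: 21.58
tcp_pos: [0.5578, -0.1011, 0.0374]
eef_rot: [-1.561, -0.004, -0.127]
contact_force: [-0.9, 23.3, 11.2]
finger_gap: 0.451
fix [  1.2 -91. ] z 37.4 yawrel 0.2
delta [-0.3, 1.3, -4.0] turn [-0.6, 0.2, 0.2] tcp [0.5578, -0.1011, 0.0374] yaw -7.3 F [-0.9 23.3 11.2] gap 0.451 t 21.6
```

```bash
python3 -m creep '{"delta_pos":[[0,0,2],[0,0,2],[0,0,2],[0,-50,2],[0,-110,2],[0,-170,10],[0,-170,30],[0,-170,30]],"turn":[[0,0,0],[0,0,0],[0,0,0],[0,0,0],[0,0,0],[0,0,0],[0,0,0],[0,0,0]],"fingers":[0.62,0.62,0.62,0.62,0.62,0.62,0.62,0.62]}' 80; python3 -c "
from h import *
infix();c=snap('wrist','w7a');go([.431,.053,.20],0)"
```

```text
time_s: 22.58
tcp_pos: [0.5595, -0.0786, 0.2053]
eef_rot: [-1.571, -0.0, -0.13]
contact_force: [-0.1, -0.9, 0.0]
finger_gap: 0.618
fix [ -0.1 -68.5] z 205.3 yawrel 0.1
delta [-144.2, 4.5, 115.0] turn [0.0, -7.5, -0.1] tcp [0.559, -0.0798, 0.2043] yaw -7.5 F [ 0.  -1.2  0.5] gap 0.619 t 22.6
```

```bash
python3 -m creep '{"delta_pos":[[-45,4,35],[-90,4,70],[-125,4,100],[-144,4,115],[-144,4,115],[-144,4,115],[-144,4,115]],"turn":[[0,-8,0],[0,-16,0],[0,-22,0],[0,-27,0],[0,-27,0],[0,-27,0],[0,-27,0]],"fingers":[0.85,0.85,0.85,0.85,0.85,0.85,0.85]}' 80; python3 -c "
from h import *
go([.431,.053,.02],20)
c=snap('wrist','w7');t=cv2.imread('pics/w7a.png')
im=np.zeros((384,1024,3),np.uint8);im[:,:512]=c['frame'][:,:,::-1];im[:,512:]=t
cv2.imwrite('pics/w7_b.png',cv2.resize(im,(800,300)))"
```

```text
time_s: 23.5
tcp_pos: [0.4325, 0.0523, 0.2008]
eef_rot: [-1.57, 0.001, 0.337]
contact_force: [0.8, 0.1, -0.1]
finger_gap: 0.844
delta [-1.1, 180.9, 1.1] turn [-0.0, -0.7, -0.0] tcp [0.4325, 0.0523, 0.2008] yaw 19.3 F [ 0.8  0.1 -0.1] gap 0.844 t 23.5
```

View pics/w7_b.png

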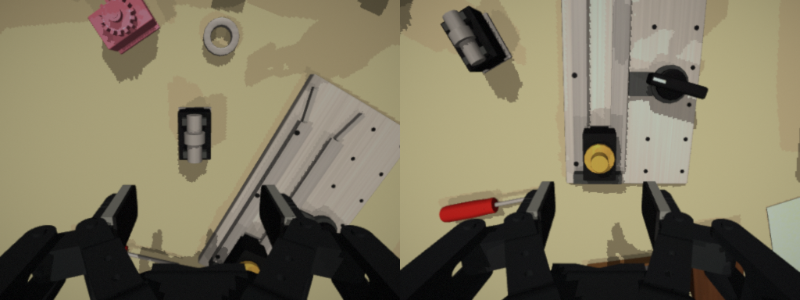

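On the right, the flange stands at the stop. On the left, the shaft carrier is aligned with the tool at yaw 19°, with its lower corners at (180,160) and (211,160).

```bash
python3 -c "
from h import *
car('w7',[(180,160),(211,159.5)])
print('shaft mid',pix2w('w7',[[196/.78125,137.5/.78125]],.067))
P=pix2w('w7a',np.array([[186,172],[213,172]])/.78125,.062)[:,:2];print('flange rear edge in fixture',(P-O)@B()*1000)
go([.4315,.052,.02],19.5)"

```

```text
w7 width 0.0385 yaw 20.3 centre [0.4303 0.0484]
shaft mid [[0.4302497  0.05230873 0.067     ]]
flange rear edge in fixture [[ -14.28548143 -113.19799841]
 [  18.53854343 -113.18647604]]
delta [-1.0, 180.9, -0.3] turn [-0.0, -0.1, -0.0] tcp [0.4325, 0.0525, 0.2009] yaw 19.4 F [-0.7  1.5 -0.3] gap 0.847 t 23.6
```

```bash
python3 -c "
from h import *
print('flange mid',(pix2w('w7a',[[199.5/.78125,158/.78125]],.084)[:,:2]-O)@B()*1000)
im=cv2.imread('pics/w7a.png')
def L(y,z,col,x=(-20,20)):
    w=[[*(O+B()@(np.array([a,y])/1000)),z] for a in x]
    p=(w2pix('w7a',w)-[200,140])*6
    cv2.line(big,tuple(int(v) for v in p[0]),tuple(int(v) for v in p[1]),col,1)
big=cv2.resize(im[140:240,200:330],None,fx=6,fy=6,interpolation=cv2.INTER_CUBIC)
big=np.clip(big.astype(float)*1.8,0,255).astype(np.uint8)
L(-125,.062,(0,0,255));L(-125,.041,(0,255,0),(-32,32));L(-139,.041,(255,0,0),(-32,32));L(-65,.062,(255,0,255))
cv2.imwrite('pics/w7c.png',big)"

```

```text
flange mid [[  1.95053581 -87.66785922]]
```

View pics/w7c.png

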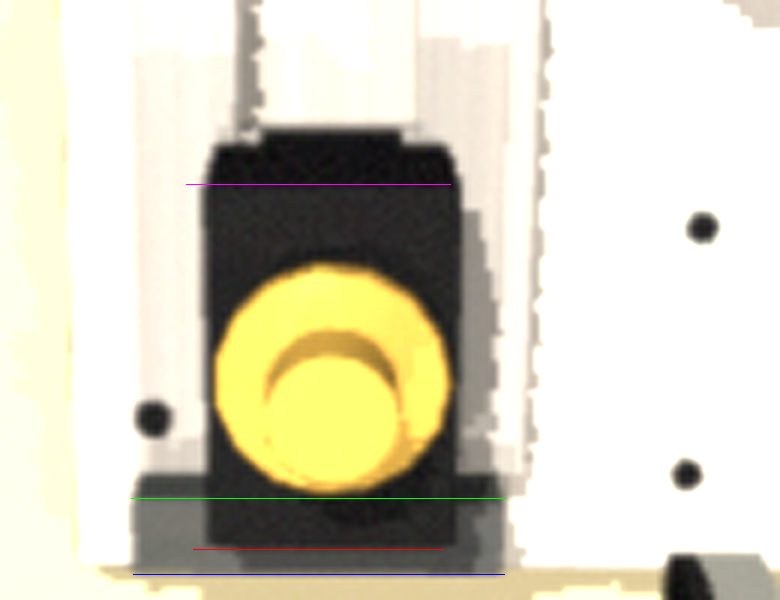

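The flange's rear edge lies on the stop line, at row 545 against a predicted 549 (under 1 mm), so it is home. Next I grasp the shaft carrier.

```bash
python3 -m creep '{"delta_pos":[[-2,60,0],[-2,120,0],[-2,165,0],[-2,181,0],[-2,181,0],[-2,181,0],[-2,181,0],[-2,181,0],[-2,181,0],[-2,150,0],[-2,100,0],[-2,50,0],[-2,50,0]],"turn":[[0,0,0],[0,0,0],[0,0,0],[0,0,0],[0,0,0],[0,0,0],[0,0,0],[0,0,0],[0,0,0],[0,0,0],[0,0,0],[0,0,0],[0,0,0]],"fingers":[0.85,0.85,0.85,0.85,0.85,0.3,0.3,0.3,0.3,0.3,0.3,0.3,0.3]}' 80; python3 -c "
from h import *
gof(1,162,130)
"
```

```text
time_s: 25.18
tcp_pos: [0.4325, 0.0528, 0.1548]
eef_rot: [-1.574, -0.007, 0.339]
contact_force: [0.8, -0.4, -2.4]
finger_gap: 0.456
delta [181.2, 25.8, 39.0] turn [0.1, 26.9, 0.4] tcp [0.4325, 0.0528, 0.1548] yaw 19.4 F [ 0.8 -0.4 -2.4] gap 0.456 t 25.2
```

```bash
python3 -m creep '{"delta_pos":[[40,0,10],[90,0,20],[140,0,30],[175,10,39],[183,25,39],[183,25,39],[183,25,39],[183,25,39]],"turn":[[0,6,0],[0,14,0],[0,22,0],[0,27,0],[0,27,0],[0,27,0],[0,27,0],[0,27,0]],"fingers":[0.3,0.3,0.3,0.3,0.3,0.3,0.3,0.3]}' 80; python3 -c "
from h import *
infix();gof(1,162,37)
c=snap('wrist','w8');cv2.imwrite('pics/w8_b.png',cv2.resize(c['frame'][:,:,::-1],(400,300)))"
```

```text
time_s: 26.18
tcp_pos: [0.5895, 0.1496, 0.1269]
eef_rot: [-1.571, -0.001, -0.132]
contact_force: [0.8, 0.1, -2.3]
finger_gap: 0.453
fix [-1.000e-01  1.616e+02] z 126.9 yawrel -0.1
delta [1.0, 89.9, 0.4] turn [0.0, -0.1, 0.0] tcp [0.5895, 0.1496, 0.1269] yaw -7.6 F [ 0.8  0.1 -2.3] gap 0.453 t 26.2
```

```bash
python3 -m creep '{"delta_pos":[[1,40,0],[1,70,0],[1,82,0],[1,87,0],[1,90,0],[1,90,0],[1,90,0]],"turn":[[0,0,0],[0,0,0],[0,0,0],[0,0,0],[0,0,0],[0,0,0],[0,0,0]],"fingers":[0.3,0.3,0.3,0.3,0.3,0.3,0.3]}' 80; python3 -m creep '{"delta_pos":[[0,-1,-10],[0,-1,-25],[0,-1,-40],[0,-1,-55],[0,-1,-75],[0,-1,-100],[0,-1,-125],[0,-1,-150],[0,-1,-170],[0,-1,-180],[0,-1,-187],[0,-1,-191],[0,-1,-195],[0,-1,-199],[0,-1,-202],[0,-1,-202]],"turn":[[0,0,0],[0,0,0],[0,0,0],[0,0,0],[0,0,0],[0,0,0],[0,0,0],[0,0,0],[0,0,0],[0,0,0],[0,0,0],[0,0,0],[0,0,0],[0,0,0],[0,0,0],[0,0,0]],"fingers":[0.3,0.3,0.3,0.3,0.3,0.3,0.3,0.3,0.3,0.3,0.3,0.3,0.3,0.3,0.3,0.3]}' 80; python3 -c "
from h import *
infix();gof(1,-35,37)"
```

```text
time_s: 27.1
tcp_pos: [0.5911, 0.1504, 0.037]
eef_rot: [-1.57, -0.001, -0.131]
contact_force: [-0.7, 0.2, -1.9]
finger_gap: 0.45
time_s: 29.1
tcp_pos: [0.5655, -0.042, 0.0382]
eef_rot: [-1.561, -0.002, -0.126]
contact_force: [0.2, 17.6, -0.3]
finger_gap: 0.451
fix [  1.1 -31.5] z 38.2 yawrel 0.3
delta [-0.1, 1.2, -3.6] turn [-0.5, 0.3, 0.1] tcp [0.5655, -0.042, 0.0382] yaw -7.2 F [ 0.2 17.6 -0.3] gap 0.451 t 29.1
```

```bash
python3 -m creep '{"delta_pos":[[0,0,2],[0,1,2],[0,1,2],[0,-50,2],[0,-110,2],[0,-170,10],[0,-170,30],[0,-170,30]],"turn":[[0,0,0],[0,0,0],[0,0,0],[0,0,0],[0,0,0],[0,0,0],[0,0,0],[0,0,0]],"fingers":[0.62,0.62,0.62,0.62,0.62,0.62,0.62,0.62]}' 80; python3 -c "
from h import *
infix();c=snap('wrist','w9a');go([.402,.267,.20],-5)"
```

```text
time_s: 30.1
tcp_pos: [0.568, -0.0191, 0.2074]
eef_rot: [-1.571, -0.0, -0.129]
contact_force: [-0.1, 0.3, -0.3]
finger_gap: 0.62
fix [ 0.6 -8.4] z 207.4 yawrel 0.1
delta [-201.4, 6.5, 263.3] turn [0.0, -2.5, -0.1] tcp [0.5675, -0.0203, 0.2064] yaw -7.5 F [ 0.5 -0.2  0.5] gap 0.62 t 30.1
```

```bash
python3 -m creep '{"delta_pos":[[-35,6,45],[-70,6,90],[-110,6,140],[-150,6,190],[-180,6,235],[-201,6,263],[-201,6,263],[-201,6,263],[-201,6,263]],"turn":[[0,-2.5,0],[0,-2.5,0],[0,-2.5,0],[0,-2.5,0],[0,-2.5,0],[0,-2.5,0],[0,-2.5,0],[0,-2.5,0],[0,-2.5,0]],"fingers":[0.85,0.85,0.85,0.85,0.85,0.85,0.85,0.85,0.85]}' 80; python3 -c "
from h import *
go([.402,.267,.02],-5)
c=snap('wrist','w9');t=cv2.imread('pics/w9a.png')
im=np.zeros((384,1024,3),np.uint8);im[:,:512]=c['frame'][:,:,::-1];im[:,512:]=t
cv2.imwrite('pics/w9_b.png',cv2.resize(im,(800,300)))"
```

```text
time_s: 31.28
tcp_pos: [0.4041, 0.2652, 0.2006]
eef_rot: [-1.572, 0.001, -0.09]
contact_force: [1.0, -0.6, -0.8]
finger_gap: 0.849
delta [-2.1, 180.6, 1.8] turn [0.1, -0.2, -0.1] tcp [0.4041, 0.2652, 0.2006] yaw -5.2 F [ 1.  -0.6 -0.8] gap 0.849 t 31.3
```

View pics/w9_b.png

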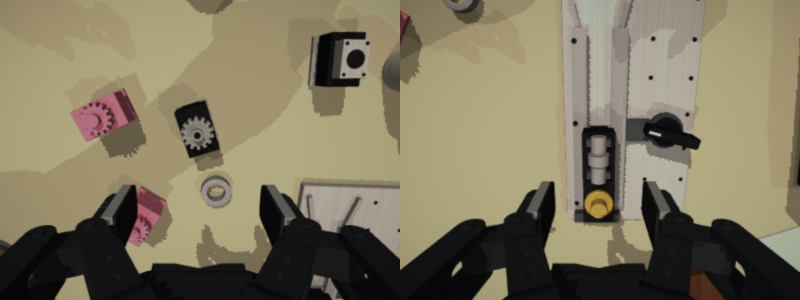

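The shaft stands against the flange. The gear carrier is turned about 13° relative to the tool, with its lower corners at (188,159) and (220,151).

```bash
python3 -c "
from h import *
car('w9',[(188,159),(220,151)])
print('gear mid',pix2w('w9',[[197.5/.78125,136/.78125]],.067))"
```

```text
w9 width 0.0408 yaw 9.6 centre [0.4042 0.2675]
gear mid [[0.40393296 0.26785204 0.067     ]]
```

```bash
python3 -m creep '{"delta_pos":[[0,60,2],[0,120,2],[0,165,2],[0,180,2],[0,181,2],[0,181,2],[0,181,2],[0,181,2],[0,181,2],[0,150,2],[0,100,2],[0,50,2],[0,50,2]],"turn":[[0,-7,0],[0,-14,0],[0,-14,0],[0,-14,0],[0,-14,0],[0,-14,0],[0,-14,0],[0,-14,0],[0,-14,0],[0,-14,0],[0,-14,0],[0,-14,0],[0,-14,0]],"fingers":[0.85,0.85,0.85,0.85,0.85,0.3,0.3,0.3,0.3,0.3,0.3,0.3,0.3]}' 80; python3 -c "
from h import *
gof(1,162,130)
"
```

```text
time_s: 32.95
tcp_pos: [0.4053, 0.2702, 0.1552]
eef_rot: [-1.569, -0.007, 0.156]
contact_force: [0.8, 1.4, -4.1]
finger_gap: 0.452
delta [164.2, 26.1, -147.8] turn [-0.2, 16.4, 0.4] tcp [0.4053, 0.2702, 0.1552] yaw 8.9 F [ 0.8  1.4 -4.1] gap 0.452 t 33.0
```

```bash
python3 -m creep '{"delta_pos":[[35,0,-30],[75,0,-65],[115,0,-100],[150,10,-135],[165,25,-148],[165,25,-148],[165,25,-148],[165,25,-148]],"turn":[[0,4,0],[0,8,0],[0,12,0],[0,16,0],[0,16.4,0],[0,16.4,0],[0,16.4,0],[0,16.4,0]],"fingers":[0.3,0.3,0.3,0.3,0.3,0.3,0.3,0.3]}' 80; python3 -c "
from h import *
infix();gof(1,162,36.5)
"
```

```text
time_s: 33.95
tcp_pos: [0.5887, 0.1498, 0.1268]
eef_rot: [-1.57, -0.0, -0.127]
contact_force: [-0.3, -0.3, -3.1]
finger_gap: 0.452
fix [ -0.9 161.8] z 126.8 yawrel 0.2
delta [1.9, 90.3, 0.2] turn [-0.0, 0.2, 0.0] tcp [0.5887, 0.1498, 0.1268] yaw -7.3 F [-0.3 -0.3 -3.1] gap 0.452 t 34.0
```

```bash
python3 -m creep '{"delta_pos":[[2,40,0],[2,70,0],[2,82,0],[2,87,0],[2,90,0],[2,90,0],[2,90,0]],"turn":[[0,0,0],[0,0,0],[0,0,0],[0,0,0],[0,0,0],[0,0,0],[0,0,0]],"fingers":[0.3,0.3,0.3,0.3,0.3,0.3,0.3]}' 80; python3 -m creep '{"delta_pos":[[0,0,-10],[0,0,-25],[0,0,-40],[0,0,-55],[0,0,-75],[0,0,-95],[0,0,-115],[0,0,-123],[0,0,-128],[0,0,-132],[0,0,-135],[0,0,-138],[0,0,-141],[0,0,-142]],"turn":[[0,0,0],[0,0,0],[0,0,0],[0,0,0],[0,0,0],[0,0,0],[0,0,0],[0,0,0],[0,0,0],[0,0,0],[0,0,0],[0,0,0],[0,0,0],[0,0,0]],"fingers":[0.3,0.3,0.3,0.3,0.3,0.3,0.3,0.3,0.3,0.3,0.3,0.3,0.3,0.3]}' 80; python3 -c "
from h import *
infix();gof(1,25,37)"
```

```text
time_s: 34.83
tcp_pos: [0.5922, 0.1486, 0.0374]
eef_rot: [-1.57, -0.002, -0.13]
contact_force: [-0.9, 1.3, 2.0]
finger_gap: 0.453
time_s: 36.58
tcp_pos: [0.5731, 0.0147, 0.0375]
eef_rot: [-1.561, -0.001, -0.126]
contact_force: [-2.6, 22.3, 3.2]
finger_gap: 0.455
fix [ 1.2 25.8] z 37.5 yawrel 0.3
delta [-0.2, 0.5, -0.8] turn [-0.6, 0.3, 0.0] tcp [0.5731, 0.0147, 0.0375] yaw -7.2 F [-2.6 22.3  3.2] gap 0.455 t 36.6
```

```bash
python3 -m creep '{"delta_pos":[[0,0,2],[0,0,2],[0,0,2],[0,-50,2],[0,-110,2],[0,-170,10],[0,-170,30],[0,-170,30]],"turn":[[0,0,0],[0,0,0],[0,0,0],[0,0,0],[0,0,0],[0,0,0],[0,0,0],[0,0,0]],"fingers":[0.62,0.62,0.62,0.62,0.62,0.62,0.62,0.62]}' 80; python3 -c "
from h import *
infix();c=snap('wrist','w10a');go([.573,.34,.20],-5)"
```

```text
time_s: 37.58
tcp_pos: [0.5768, 0.038, 0.2063]
eef_rot: [-1.571, -0.0, -0.128]
contact_force: [0.6, -0.8, -0.5]
finger_gap: 0.616
fix [ 1.9 49.3] z 206.3 yawrel 0.2
delta [-42.3, 5.1, 300.3] turn [0.1, -2.4, -0.1] tcp [0.5764, 0.0368, 0.2053] yaw -7.4 F [-0.3 -0.5 -1.2] gap 0.618 t 37.6
```

```bash
python3 -m creep '{"delta_pos":[[-8,5,55],[-15,5,110],[-22,5,165],[-30,5,220],[-38,5,270],[-42,5,300],[-42,5,300],[-42,5,300],[-42,5,300]],"turn":[[0,-2.4,0],[0,-2.4,0],[0,-2.4,0],[0,-2.4,0],[0,-2.4,0],[0,-2.4,0],[0,-2.4,0],[0,-2.4,0],[0,-2.4,0]],"fingers":[0.7,0.7,0.7,0.7,0.7,0.7,0.7,0.7,0.7]}' 80; python3 -c "
from h import *
go([.573,.34,.02],-5)
c=snap('wrist','w10');t=cv2.imread('pics/w10a.png')
im=np.zeros((384,1024,3),np.uint8);im[:,:512]=c['frame'][:,:,::-1];im[:,512:]=t
cv2.imwrite('pics/w10_b.png',cv2.resize(im,(800,300)))"
```

```text
time_s: 38.75
tcp_pos: [0.575, 0.3378, 0.2006]
eef_rot: [-1.572, 0.0, -0.09]
contact_force: [-0.8, 1.2, 0.1]
finger_gap: 0.702
delta [-2.1, 180.6, 2.3] turn [0.1, -0.2, -0.0] tcp [0.575, 0.3378, 0.2006] yaw -5.2 F [-0.8  1.2  0.1] gap 0.702 t 38.8
```

View pics/w10_b.png

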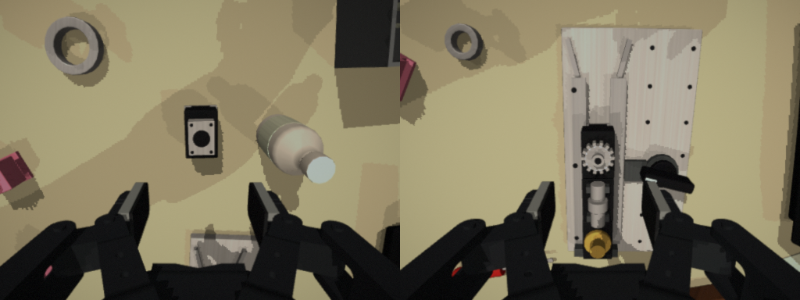

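All three carriers in the rail are in line. The block carrier's lower corners are at (186,157.5) and (218,158). The bottle's near edge is at about column 257.

```bash
python3 -c "
from h import *
car('w10',[(186,157.5),(218,158)])
print('block mid',pix2w('w10',[[201.5/.78125,138/.78125]],.065))
print('bottle left',pix2w('w10',[[257/.78125,133/.78125],[258/.78125,140/.78125]],[0,.02]))
"
```

```text
w10 width 0.0396 yaw -6.1 centre [0.5807 0.337 ]
block mid [[0.57914596 0.33712991 0.065     ]]
bottle left [[0.65637143 0.32052998 0.        ]
 [0.65311119 0.31601861 0.02      ]]
```

```bash
python3 -m creep '{"delta_pos":[[5,60,0],[5,120,0],[5,165,0],[5,180,0],[5,181,0],[5,181,0],[5,181,0],[5,181,0],[5,181,0],[5,150,0],[5,100,0],[5,50,0],[5,50,0]],"turn":[[0,0,0],[0,0,0],[0,0,0],[0,0,0],[0,0,0],[0,0,0],[0,0,0],[0,0,0],[0,0,0],[0,0,0],[0,0,0],[0,0,0],[0,0,0]],"fingers":[0.7,0.7,0.7,0.7,0.7,0.3,0.3,0.3,0.3,0.3,0.3,0.3,0.3]}' 80; python3 -c "
from h import *
gof(1,162,130)
"
```

```text
time_s: 40.42
tcp_pos: [0.581, 0.3415, 0.1569]
eef_rot: [-1.566, -0.007, -0.088]
contact_force: [-0.2, 0.2, -3.0]
finger_gap: 0.453
delta [26.2, 26.1, -190.3] turn [-0.3, 2.5, 0.4] tcp [0.581, 0.3415, 0.1569] yaw -5.0 F [-0.2  0.2 -3. ] gap 0.453 t 40.4
```

```bash
python3 -m creep '{"delta_pos":[[5,0,-40],[10,0,-85],[15,0,-130],[24,10,-170],[27,25,-190],[27,25,-190],[27,25,-190],[27,25,-190]],"turn":[[0,1,0],[0,2.5,0],[0,2.5,0],[0,2.5,0],[0,2.5,0],[0,2.5,0],[0,2.5,0],[0,2.5,0]],"fingers":[0.3,0.3,0.3,0.3,0.3,0.3,0.3,0.3]}' 80; python3 -c "
from h import *
infix();gof(1,162,36.5)
"
```

```text
time_s: 41.42
tcp_pos: [0.5892, 0.1502, 0.1268]
eef_rot: [-1.569, -0.0, -0.129]
contact_force: [-0.3, 0.2, -3.4]
finger_gap: 0.451
fix [ -0.4 162.3] z 126.8 yawrel 0.1
delta [1.4, 90.3, -0.4] turn [-0.1, 0.1, 0.0] tcp [0.5892, 0.1502, 0.1268] yaw -7.4 F [-0.3  0.2 -3.4] gap 0.451 t 41.4
```

Home centre is y=85, so the slide is about 75 mm.

```bash
python3 -m creep '{"delta_pos":[[2,40,0],[2,70,0],[2,82,0],[2,87,0],[2,90,0],[2,90,0],[2,90,0]],"turn":[[0,0,0],[0,0,0],[0,0,0],[0,0,0],[0,0,0],[0,0,0],[0,0,0]],"fingers":[0.3,0.3,0.3,0.3,0.3,0.3,0.3]}' 80; python3 -m creep '{"delta_pos":[[0,0,-10],[0,0,-25],[0,0,-40],[0,0,-55],[0,0,-63],[0,0,-68],[0,0,-72],[0,0,-75],[0,0,-78],[0,0,-81],[0,0,-83],[0,0,-83]],"turn":[[0,0,0],[0,0,0],[0,0,0],[0,0,0],[0,0,0],[0,0,0],[0,0,0],[0,0,0],[0,0,0],[0,0,0],[0,0,0],[0,0,0]],"fingers":[0.3,0.3,0.3,0.3,0.3,0.3,0.3,0.3,0.3,0.3,0.3,0.3]}' 80; python3 -c "
from h import *
infix();gof(1,85,37)"
```

```text
time_s: 42.3
tcp_pos: [0.5921, 0.1485, 0.038]
eef_rot: [-1.57, -0.002, -0.131]
contact_force: [-3.1, -0.7, 6.1]
finger_gap: 0.45
time_s: 43.8
tcp_pos: [0.5823, 0.0773, 0.0384]
eef_rot: [-1.554, -0.005, -0.124]
contact_force: [3.1, 29.6, -2.4]
finger_gap: 0.451
fix [ 2.2 89. ] z 38.4 yawrel 0.4
delta [-1.3, 1.3, -4.0] turn [-1.0, 0.4, 0.3] tcp [0.5823, 0.0773, 0.0384] yaw -7.1 F [ 3.1 29.6 -2.4] gap 0.451 t 43.8
```

```bash
python3 -m creep '{"delta_pos":[[0,0,3],[0,0,4],[0,0,4],[0,-50,4],[0,-110,4],[0,-170,0],[0,-200,-40],[0,-200,-80],[0,-200,-80],[0,-200,-80]],"turn":[[0,0,0],[0,0,0],[0,0,0],[0,0,0],[0,0,0],[0,0,0],[0,0,0],[0,0,0],[0,0,0],[0,0,0]],"fingers":[0.62,0.62,0.62,0.62,0.62,0.62,0.62,0.62,0.62,0.62]}' 80; python3 - <<'E'
from h import *
infix();c=snap('wrist','w11');snap('top','t11')
gof(89.5,-10,120,76)
im=c['frame'][:,:,::-1].copy()
x0,y0=200,20
def L(y,z,col,x=(-20,22)):
    w=[[*(O+B()@(np.array([a,y])/1000)),z] for a in x]
    p=(w2pix('w11',w)+.5-[x0,y0])*3
    cv2.line(big,tuple(int(v) for v in p[0]),tuple(int(v) for v in p[1]),col,1)
big=np.clip(cv2.resize(im[20:220,200:400],None,fx=3,fy=3,interpolation=cv2.INTER_CUBIC).astype(float)*1.6,0,255).astype(np.uint8)
for y in(115,55,-5,-65,-125):L(y,.062,(0,0,255),(-30,-20))
cv2.imwrite('pics/w11_b.png',big)
E
```

```text
time_s: 45.05
tcp_pos: [0.5699, -0.0144, 0.2362]
eef_rot: [-1.571, 0.0, -0.133]
contact_force: [0.2, 0.8, 1.1]
finger_gap: 0.62
fix [ 1.8 -3.5] z 236.2 yawrel -0.1
delta [87.8, 116.1, -8.0] turn [-0.0, -76.0, 0.0] tcp [0.5699, -0.013, 0.2362] yaw -7.5 F [-0.7 -1.3  1.9] gap 0.621 t 45.1
```

View pics/w11_b.png

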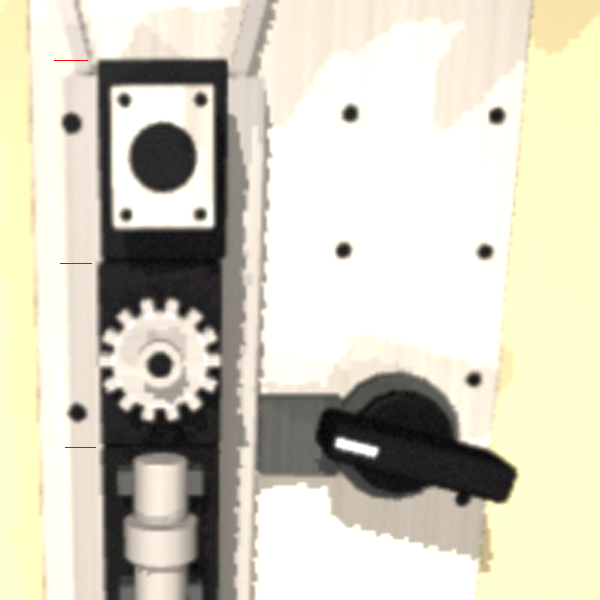

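The block's front edge lies on the y=+115 line, at row 60. The seams at rows 261 and 445 match the predicted 263 and 447, so all four are home without gaps and the knob is still released. Now I clamp.

```bash
python3 -m creep '{"delta_pos":[[30,0,-3],[60,0,-6],[88,30,-8],[88,60,-8],[88,90,-8],[88,110,-8],[88,116,-8],[88,116,-8],[88,160,-8],[88,182,-8],[88,190,-8],[88,190,-8],[88,190,-8],[88,190,-8],[88,190,-8],[88,190,-8],[88,190,-8]],"turn":[[0,-10,0],[0,-20,0],[0,-30,0],[0,-40,0],[0,-50,0],[0,-60,0],[0,-70,0],[0,-75,0],[0,-75,0],[0,-75,0],[0,-75,0],[0,-75,0],[0,-75,0],[0,-75,0],[0,-75,0],[0,-75,0],[0,-75,0]],"fingers":[0.5,0.5,0.5,0.5,0.5,0.5,0.5,0.5,0.5,0.5,0.5,0.5,0.5,0,0,0,0]}' 60; python3 -c "
from h import *
infix()"
```

```text
time_s: 47.28
tcp_pos: [0.6569, -0.0331, 0.0473]
eef_rot: [-1.572, -0.001, 1.178]
contact_force: [-0.3, 0.5, 6.0]
finger_gap: 0.148
fix [ 90.5 -10.7] z 47.3 yawrel 75.0
```

```bash
python3 -m creep '{"delta_pos":[[0,0,0],[0,0,0],[0,0,0],[0,0,0],[0,0,0],[0,0,0],[0,0,0],[0,0,0],[0,0,0],[0,0,0],[0,0,0]],"turn":[[0,8,0],[0,17,0],[0,26,0],[0,35,0],[0,44,0],[0,53,0],[0,62,0],[0,70,0],[0,75,0],[0,76,0],[0,76,0]],"fingers":[0,0,0,0,0,0,0,0,0,0,0]}' 60; python3 -c "
from h import *
infix();print(state()['torque'],state()['contact_force'])"; python3 -m creep '{"delta_pos":[[0,0,0],[0,0,0],[0,0,0],[0,-60,0],[0,-120,0],[0,-180,0],[-60,-200,20],[-60,-200,20],[-60,-200,20]],"turn":[[0,0,0],[0,0,0],[0,0,0],[0,0,0],[0,0,0],[0,0,0],[0,0,0],[0,0,0],[0,0,0]],"fingers":[0.5,0.5,0.5,0.5,0.5,0.5,0.5,0.5,0.5]}' 60; python3 - <<'E'
from h import *
infix();c=snap('wrist','w12');t=snap('top','t12')['frame'][:,:,::-1]
im=np.zeros((384,1024,3),np.uint8);im[:,:512]=c['frame'][:,:,::-1];im[:,512:]=t
cv2.imwrite('pics/w12_b.png',cv2.resize(im,(800,300)))
E
```

```text
time_s: 48.65
tcp_pos: [0.6558, -0.0337, 0.0473]
eef_rot: [-1.572, 0.0, -0.149]
contact_force: [-5.1, -0.9, 8.6]
finger_gap: 0.144
fix [ 89.6 -11.4] z 47.3 yawrel -1.0
[-0.21508021  1.05827457  0.09000526] [-5.10722882 -0.86535715  8.56269214]
time_s: 49.78
tcp_pos: [0.6, -0.0052, 0.2464]
eef_rot: [-1.572, -0.001, -0.149]
contact_force: [0.5, -0.7, -0.9]
finger_gap: 0.5
fix [30.5  9.6] z 246.4 yawrel -1.0
```

View pics/w12_b.png

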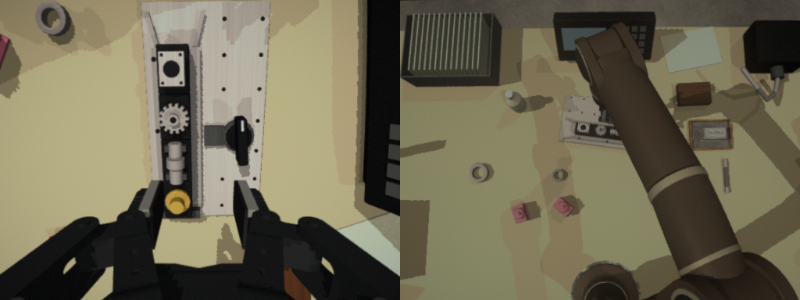

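The knob bar lies along the rail again, so the clamp is on. The four carriers stand in one row, the standard is in the tray and the bystanders look unmoved. The arm is clear, so I'm handing in.

```bash
python3 -c "
from h import *
s=state();print(s['time_s'],s['contact_force']);print(hand_in())"
```

```text
49.875 [ 0.4370681   0.19329149 -0.2314686 ]
the job is handed in; nothing more can be done
None
```

The changeover is done and handed in at 49.9 s of the 210 s allowed. I turned the knob to released, slid the calibration standard out through the open end and stood it upright in its tray. All four sample carriers were on the bench; I slid them home in the order flange, shaft, gear, block, then turned the knob back to clamped.

- **Row:** just before clamping, the front edge and the two seams in view were within about 1 mm of their expected positions. The flange had been checked against the end stop earlier, to the same accuracy. Each carrier was pushed until it met 18–30 N of resistance.
- **Clamp:** the knob turned through its full travel, and the last picture shows its bar along the rail.
- **Standard and bench:** the last picture shows the standard upright in its tray and the visible bystanders and pink look-alikes where they started. In that picture the arm hid the screwdriver and micrometer, so I did not see those two again at the end. The gripper was clear of everything at hand-in.
- **Not checked:** I did not measure the carriers again after clamping, only looked at the picture. I never heard or measured the clicks; I judged both knob positions by its angle. No check failed or disagreed, and I saw no carrier knocked aside and no grip slip.

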